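# Take the TV remote from its stand and aim it at the television

## Task

The incense tube is jammed in beside the TV remote, so first lift the tube away from the phone stand and stand it upright on the shelf close beside the ceramic incense dish. Then draw the remote out of the stand, turn it level with its keys facing up and its front end pointing at the television on the wall behind the robot, and finish while still holding it like that, steady and at least 20 cm above the shelf: do not put it down or let go. Leave the dish, the fidget cube and the coasters where they are.

Things in the scene. Friction and masses are not known exactly. Their poses are not given: they have to be found in the camera images.
- remote: Black TV remote, a bar 165 long x 44 wide x 17 mm thick, 0.11 kg. Origin at its middle; x along its length to the front (transmitter) end, z out of the key face, y across its width. At the start it leans in the stand 60 degrees from horizontal, front end up and towards the robot, keys facing away from the robot, its upper half free, top 168 mm above the shelf. It draws out along its own +x.
- stand: Dark hard silicone phone stand, stuck to the shelf: base 104 (x) x 56 (y) mm, 84 mm tall. Origin at the centre of its underside, z up; open front to its +x, backrest (70 mm up the slope, 56 wide) leaning to its -x. The remote's foot rests 22 mm up on a ledge 21 mm deep, behind a two-pronged lip 15 mm high. Its sides are open.
- tube: Round kraft-cardboard incense tube with black cap, 52 mm diameter, 160 mm tall, about 0.12 kg, rigid. Origin at the centre of its underside, z along its axis. At the start it stands on the shelf against the left or the right side of the stand, under 12 mm from the remote's edge, level with the remote's upper half.
- dish: White ceramic incense dish, round and shallow, 104 mm diameter at the rim, 22 mm tall, small stick socket in its middle; loose. Origin at the centre of its underside.
- shelf_edge (a point): The middle of the oak shelf's front edge, the side away from the television. Its x points straight out from the television wall into the room, z up. The television hangs on the wall behind the robot: its receiver, a small grey box with an amber window under the middle of its lower edge, is 1.18 m from this point along its -x and 0.25 m above the shelf.
- fidget: Red fidget cube of 33 mm, standing on the shelf on the other side of the stand from the tube. Origin at the centre of its underside.
- coaster_a: Silver aluminium coaster, disc 94 mm diameter, 6 mm thick, lying on the shelf. Origin at the centre of its underside.
- coaster_b: Second silver aluminium coaster, the same size, lying at the left end of the things, as the robot sees them. Origin at the centre of its underside.
- tray: Clear acrylic three-tier stacking tray, 240 (x) x 170 (y) mm, 144 mm tall, fixed. Origin at the centre of its underside.
There are look-alikes about, which are no part of the job. There is more than one size of the tube; the job needs the largest.

How it is judged:
By the outcome, as a careful person would: the job done as asked, in the order asked, and still so for the second after the job is handed in, while the arm keeps its last pose, push and grip.
It also fails if it takes over 48 s, if anything falls off the work surface, if the arm or the gripper's body presses on something with over 40 N, if the wrist force passes 120 N, or if a joint passes its speed limit or range.

## Robot

A 7-joint arm with a two-finger parallel gripper is mounted at the origin on the work surface. World frame = base frame: x ahead of the robot, y to its left, z up, the work surface at z = 0. Lengths are in m, angles in rad, forces in N, time in s.
With the tool pointing down it reaches from about 0.4 to 0.925 m from the base axis. Payload 5.6 kg.
Tool frame: the origin (TCP) lies between the finger pads; the fingertips stand robot.tip_reach ahead of it and the grasp point (between the pads) lies 3 mm ahead of it (robot.tip_reach is the distance from the TCP to the fingertips, in m); z points along the fingers, y is the direction in which the jaws open and shut (so a half turn about z gives the same grasp; the last joint's range is limited). The gripper opens to 85 mm and grips with 20 to 120 N. Pads are 22 mm wide; open, the fingers measure 114 mm over their backs; the gripper's body (76 mm by 85 mm) begins 54 mm behind the grasp point. The pads swing forward as they close: fully open they stand 13 mm farther back than shut.
Start: joints at [1.108, 0.468, -0.012, 1.603, 0.006, 1.071, -0.056], TCP at [0.265, -0.594, 0.253] pointing down, gripper open.
Joint ranges: [-2.53, 2.53], [-0.31, 2.02], [-1.57, 1.55], [0.28, 2.44], [-1.29, 4.43], [0.15, 1.84], [-2.92, 2.92]. Speed limits (rad/s): [2.57, 2.57, 3.14, 3.14, 3.14, 3.14, 3.14].

## Interface

Orientations are given as a unit quaternion [x, y, z, w].
In Python, from plant import robot, kinematics, sensors, vision, workorder gives the robot as it stands. The module is installed in compiled form; this text tells all that it offers. Calls block until the motion is done:
- robot.move_pose(position, orientation): joint-space move of the TCP to a pose.
- robot.line_to(position, rotation=None, rate=0.15, f_stop=None): straight line of the TCP; rotation=None keeps the orientation; rate is the mean speed in m/s. With f_stop (N) it stops when the force on the tool has changed by that much, and returns True; else False.
- robot.goto_joints(angles): joint-space move.
- robot.set_gripper(opening): finger opening in m; the grip force is fixed at half the most; returns when the fingers have stopped.
- robot.wait(seconds).
- kinematics.inverse_kinematics(position, orientation): joint angles nearest the present ones, or None.
- sensors.observe(): the state.
- vision.capture(name): name is "side" or "top" or "wrist"; returns a dict with "img" (480x640x3 uint8, red, green, blue), "depth" (480x640 float32, m along the optical axis (not along the pixel's ray), 0 where there is no reading), "fovy" (degrees; the focal length in pixels is half the picture's height over the tangent of half this angle, whatever the lens; pixels are square), "cx", "cy" (the principal point, pixels), "R" (3x3) and "t" (3): a world point X has camera coordinates R X + t; the wrist camera has in their place "mount" (4x4, takes a point from camera to tool coordinates, whose origin is the TCP and whose axes are the flange's). Camera axes: x right, y down, z forward; pixel columns grow to the right and rows downward; lengths in m; the calibration is good to about 2 mm. A picture is of the moment at which its call begins: read the wrist's pose just before it.
A pose or a line that the arm cannot do raises robot.PlanningError and nothing moves.
- workorder.finish_job(): hands the job in, once; it reports no verdict.
The state is a dict: "t": time; "joint_pos": joint angles; "dq": joint speeds; "tau": joint torques, N m; "position": TCP position; "orientation": TCP orientation; "contact_force": force on the tool from outside, world axes, zero at the start; "wrist_torque": the same for the moment, N m; "finger_gap": finger opening in m.
Only numpy, scipy, OpenCV 4.12 (cv2) and the standard library are available. Lean on these libraries where they do the work, as an engineer would, in place of code of your own. Each camera call takes 0.05 s, during which the arm holds its last target. There are 200 camera calls.

## Working session

There is one attempt and no reset: what is moved stays moved. The work goes in short steps, each a Python script; the robot and the scene stay as the last script left them, time stands still between calls to the robot, and variables do not carry over. Pictures are saved under pics/ and viewed, about 8 in all and at most 12, crops included, and the job is handed in when it is done.

```bash
mkdir -p pics
cat > h.py <<'E'
import numpy as np, cv2
from plant import robot, kinematics, sensors, vision, workorder
from scipy.spatial.transform import Rotation as Ro
def cap(n):
    o=sensors.observe(); c=vision.capture(n); c['f']=240/np.tan(np.radians(c['fovy'])/2)
    if 'mount' in c:
        T=np.eye(4); T[:3,:3]=Ro.from_quat(o['orientation']).as_matrix(); T[:3,3]=o['position']
        W=T@np.array(c['mount'])
    else:
        W=np.eye(4); R=np.array(c['R']); W[:3,:3]=R.T; W[:3,3]=-R.T@np.array(c['t'])
    c['W']=W; return c
def cloud(c):
    v,u=np.mgrid[:480,:640]; d=c['depth']
    P=np.stack([(u-c['cx'])/c['f']*d,(v-c['cy'])/c['f']*d,d],-1)
    P=P@c['W'][:3,:3].T+c['W'][:3,3]; P[d<=0]=np.nan; return P
def ray(c,u,v,z):
    r=c['W'][:3,:3]@np.array([(u-c['cx'])/c['f'],(v-c['cy'])/c['f'],1]); o=c['W'][:3,3]
    return o+r*(z-o[2])/r[2]
def save(c,n): cv2.imwrite('pics/'+n,cv2.cvtColor(c['img'],cv2.COLOR_RGB2BGR))
E
python3 - <<'E'
from h import *
import pickle
for n in ['side','top','wrist']:
    c=cap(n); save(c,n+'0.png'); pickle.dump(c,open(n+'0.pkl','wb')); print(n,c['W'].round(3).tolist(),c['f'],np.mean(c['depth']>0))
print(sensors.observe(),robot.tip_reach)
E
```

```text
side [[-0.894, 0.369, -0.253, 0.97], [0.447, 0.746, -0.494, 0.615], [0.007, -0.555, -0.832, 1.16], [0.0, 0.0, 0.0, 1.0]] 511.30366394858675 0.9961197916666666
top [[0.003, -0.988, 0.157, 0.391], [-1.0, -0.005, -0.009, -0.044], [0.009, -0.157, -0.988, 1.492], [0.0, 0.0, 0.0, 1.0]] 436.80143489568303 0.9959928385416666
wrist [[0.407, -0.875, -0.261, 0.331], [-0.914, -0.39, -0.115, -0.564], [-0.001, 0.285, -0.958, 0.373], [0.0, 0.0, 0.0, 1.0]] 336.9754453520297 0.996083984375
{'t': 0.15, 'joint_pos': array([ 1.10801152,  0.46817043, -0.01158532,  1.60340123,  0.00599255,
        1.07139673, -0.05627164]), 'dq': array([-2.02017309e-04, -2.77703767e-03, -6.70007149e-04, -3.57935080e-03,
        8.64726836e-04, -1.07735499e-05,  7.37077967e-05]), 'tau': array([ 4.94492888e-04, -5.32793319e+01,  2.13296036e-02, -2.51557106e+01,
        1.14252378e-02,  5.56743951e-03,  6.85098271e-07]), 'position': array([ 0.26469478, -0.5932355 ,  0.25256451]), 'orientation': array([ 9.78058949e-01,  2.08327248e-01, -1.90360159e-04, -6.43196197e-04]), 'contact_force': array([-0.82119139, -0.78471017,  0.50674581]), 'wrist_torque': array([0.02122578, 0.04082232, 0.04852111]), 'finger_gap': 0.08581330376989675} 0.022
```

View pics/side0.png

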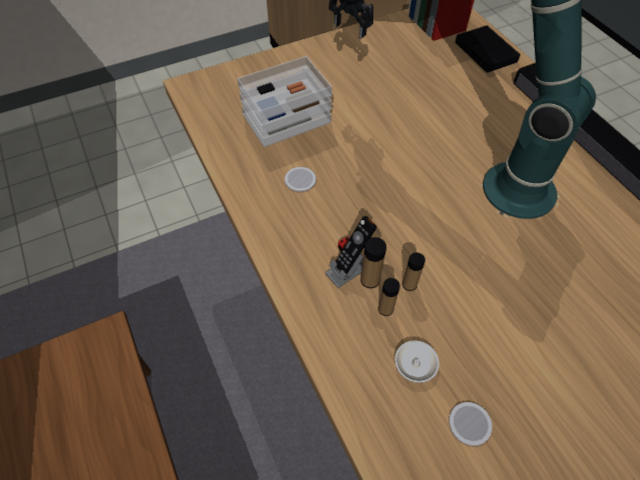

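View pics/top0.png

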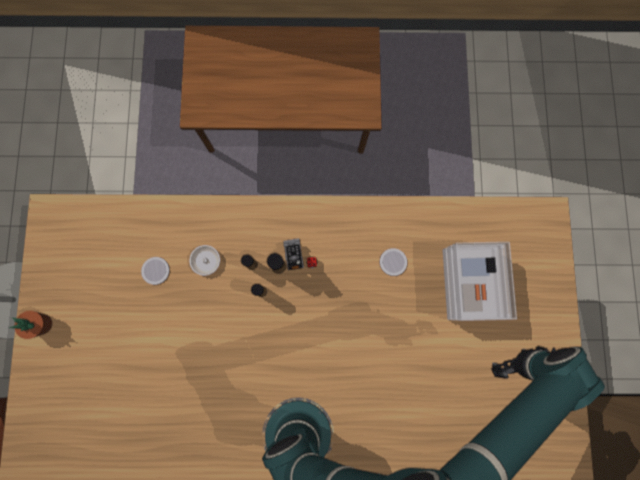

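```bash
cat > m.py <<'E'
from h import *
import pickle
S=pickle.load(open('side0.pkl','rb'));T=pickle.load(open('top0.pkl','rb'))
PS,PT=cloud(S),cloud(T)
for n,(u,v) in dict(big=(374,245),s1=(414,260),s2=(391,285)).items():
    P=PS[v-35:v+45,u-30:u+30].reshape(-1,3); I=S['img'][v-35:v+45,u-30:u+30].reshape(-1,3)
    print(n,PS[v,u].round(3),ray(S,u,v,.16).round(3))
for n,(u,v) in dict(big=(276,263),s1=(248,261),s2=(258,290)).items(): print('top',n,PT[v,u].round(3))
# clusters of top surfaces
def blob(P,lo,hi,x0,x1,y0,y1):
    m=(P[...,2]>lo)&(P[...,2]<hi)&(P[...,0]>x0)&(P[...,0]<x1)&(P[...,1]>y0)&(P[...,1]<y1); 
    n,l,st,ce=cv2.connectedComponentsWithStats(m.astype(np.uint8))
    for i in range(1,n):
        if st[i,4]>15:
            q=P[l==i]; print('  ',st[i].tolist(),'mean',q.mean(0).round(4),'min',q.min(0).round(4),'max',q.max(0).round(4))
print('S table z',np.nanmedian(PS[330:340,520:560,2]),'T',np.nanmedian(PT[330:340,150:250,2]))
for nm,P in (('S',PS),('T',PT)):
    print(nm,'tops');blob(P,.08,.2,.3,1,-.2,.4)
    print(nm,'low');blob(P,.004,.06,.3,1,-.45,.6)
# red, dish
for nm,C,P in(('S',S,PS),('T',T,PT)):
    h=cv2.cvtColor(C['img'],cv2.COLOR_RGB2HSV); m=((h[...,0]<6)|(h[...,0]>174))&(h[...,1]>190)&(h[...,2]>80)&(P[...,0]>.3)&(P[...,0]<.8)&(P[...,1]>-.2)&(P[...,1]<.3)
    print(nm,'red',P[m].mean(0) if m.any() else 0,m.sum())
# front edge of shelf in top
d=T['depth']; pts=[]
for u in range(50,560,10):
    col=PT[150:240,u,2]; k=np.where(col>-.02)[0]
    if len(k): pts.append((u,150+k[0]))
pts=np.array(pts); W=np.array([ray(T,u,v,0) for u,v in pts]); 
p=np.polyfit(W[:,1],W[:,0],1); print('edge x=',p, 'resid',np.std(W[:,0]-np.polyval(p,W[:,1])))
for v in (230,300,380): 
    k=np.where(abs(PT[v,:,2])<.02)[0]; print('ends',v,ray(T,k[0],v,0),ray(T,k[-1],v,0))
for n,C,(u0,v0,u1,v1) in(('s',S,(310,200,450,330)),):
    cv2.imwrite('pics/crop.png',cv2.cvtColor(cv2.resize(C['img'][v0:v1,u0:u1],None,fx=5,fy=4.6,interpolation=2),cv2.COLOR_RGB2BGR))
E
python3 m.py
```

```text
big [0.552 0.073 0.162] [0.551 0.072 0.16 ]
s1 [0.472 0.133 0.125] [0.489 0.149 0.16 ]
s2 [0.557 0.168 0.125] [0.571 0.183 0.16 ]
top big [0.54  0.065 0.16 ]
top s1 [0.55  0.157 0.121]
top s2 [0.459 0.123 0.121]
S table z 3.678647982785499e-05 T -0.0013832793919357211
S tops
   [344, 216, 43, 57, 1380] mean [0.5559 0.0506 0.1336] min [ 0.5181 -0.0096  0.08  ] max [0.5924 0.102  0.1745]
   [407, 252, 19, 23, 331] mean [0.4669 0.1366 0.1131] min [0.4421 0.1122 0.0804] max [0.4833 0.153  0.1285]
   [382, 278, 19, 23, 335] mean [0.5584 0.1711 0.1138] min [0.5333 0.1477 0.0801] max [0.5744 0.1868 0.128 ]
S low
   [285, 167, 31, 24, 414] mean [ 0.5647 -0.3171  0.0066] min [ 0.5181 -0.3639  0.004 ] max [ 0.6098 -0.2706  0.0131]
   [338, 236, 12, 16, 95] mean [ 0.5676 -0.0437  0.0282] min [ 0.5432 -0.0735  0.0045] max [ 0.5795 -0.0291  0.0378]
   [326, 256, 56, 33, 848] mean [0.5953 0.0494 0.0301] min [ 0.5271 -0.0244  0.004 ] max [0.644  0.1016 0.0598]
   [402, 272, 18, 19, 178] mean [0.4727 0.142  0.0316] min [0.4503 0.1162 0.0045] max [0.4828 0.1541 0.0595]
   [379, 299, 17, 17, 169] mean
[... 1348 characters left out ...]
0.5449 0.1497 0.0289] min [0.5325 0.1359 0.0043] max [0.567  0.1696 0.0587]
   [274, 263, 12, 10, 27] mean [0.5321 0.0567 0.0299] min [0.5232 0.0448 0.005 ] max [0.5533 0.0807 0.0598]
   [259, 286, 9, 11, 24] mean [0.4573 0.1133 0.0309] min [0.4432 0.1068 0.0051] max [0.4762 0.1305 0.0561]
S red [ 0.5689068  -0.04231056  0.0318775 ] 39
T red [ 0.55923227 -0.04358545  0.03138167] 46
edge x= [-1.68049698e-04  7.97589061e-01] resid 0.0010382679018570836
ends 230 [0.66815865 0.9430891  0.        ] [ 0.6777107  -0.94618479  0.        ]
ends 300 [0.42832716 0.94432705 0.        ] [ 0.43510115 -0.94870294  0.        ]
ends 380 [0.16846922 0.94194864 0.        ] [ 0.17186442 -0.77506517  0.        ]
```

View pics/crop.png

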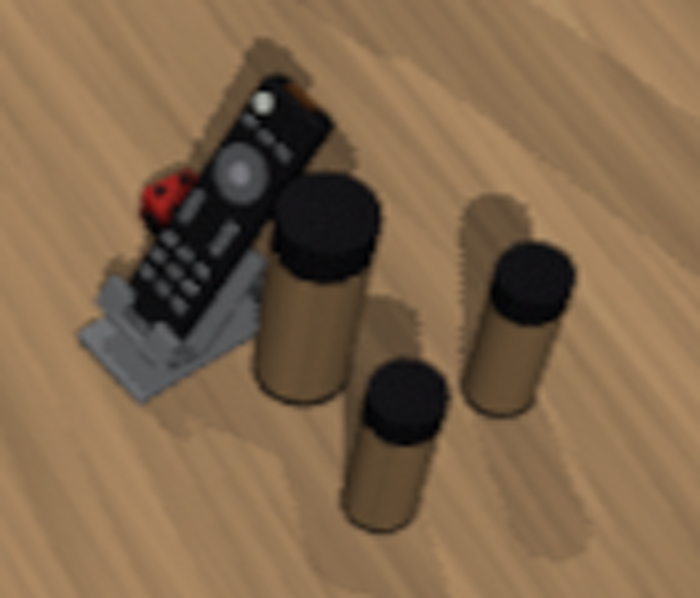

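```bash
cat > m2.py <<'E'
from m import *
print('=====')
for nm,P,I,b in (('S',PS,S,(355,230,395,270)),('T',PT,T,(262,247,288,275))):
    q=P[b[1]:b[3],b[0]:b[2]].reshape(-1,3); q=q[(q[:,2]>.154)&(q[:,1]>.04)]
    (cx,cy),r=cv2.minEnclosingCircle(q[:,:2].astype(np.float32)); print(nm,'tube',q.mean(0).round(4),(cx,cy),r,len(q), np.percentile(q,[2,98],0).round(4).tolist())
m=np.zeros((480,640),bool); m[249:270,287:303]=1; q=PT[m&(PT[...,2]>.09)]; q=q[(q[:,1]<.04)]
c=q.mean(0); u,s,vt=np.linalg.svd(q-c); print('T remote',c,vt.round(3).tolist(),s)
q=PS[210:270,340:375].reshape(-1,3); q=q[(q[:,2]>.09)&(q[:,1]<.036)&(q[:,0]+ (q[:,2]-.16)/1.732>.5)]
c=q.mean(0); u,s,vt=np.linalg.svd(q-c); print('S remote',c,vt.round(3).tolist(),s)
def q_of(R): return Ro.from_matrix(R).as_quat()
# IK checks
dn=np.array([[0,1,0],[1,0,0],[0,0,-1.]]).T   # x=y_w, y=x_w, z=-z
for s in (1,-1):
    R=np.array([[0,s,0],[s,0,0],[0,0,-1.]]); 
    for p in ([.548,.068,.132],[.548,.068,.32],[.465,.32,.3]): print(s,p,kinematics.inverse_kinematics(p,q_of(R)))
for s in (1,-1):
  for th in (30,45,60,75,90):  # final tool tilt below horizontal
    def R(a): 
        a=np.radians(a); z=np.array([np.cos(a),0,-np.sin(a)]); y=np.array([0,s,0.]); return np.stack([np.cross(y,z),y,z],1)
    a=kinematics.inverse_kinematics([.545,.011,.13],q_of(R(th+60)))
    b=[x for x in (.3,.35,.4,.45,.5,.55,.6,.65,.7) if kinematics.inverse_kinematics([x,.011,.27],q_of(R(th))) is not None]
    print(s,th,None if a is None else a.round(2),b)
E
python3 m2.py | sed -n '/=====/,$p'
```

```text
=====
S tube [0.5491 0.0761 0.1595] (0.5482810139656067, 0.0746299996972084) 0.02745874784886837 336 [[0.5255, 0.0522, 0.1551], [0.5726, 0.0998, 0.1636]]
T tube [0.5481 0.07   0.1592] (0.5490772128105164, 0.0701807290315628) 0.025959094986319542 213 [[0.525, 0.0473, 0.1546], [0.5704, 0.0929, 0.1646]]
T remote [0.55055466 0.01051708 0.14179854] [[-0.578, -0.1, 0.81], [0.165, -0.986, -0.005], [0.799, 0.131, 0.587]] [0.48245145 0.19424957 0.05879089]
S remote [0.55399832 0.01662532 0.13642696] [[0.55, 0.059, -0.833], [0.173, -0.984, 0.044], [-0.817, -0.169, -0.552]] [0.67397231 0.28957266 0.07079295]
1 [0.548, 0.068, 0.132] [ 0.27499768  0.54657158 -0.58674874  1.90751817  0.40932106  0.80822577
 -0.53271772]
1 [0.548, 0.068, 0.32] [ 0.37085259  0.32260462 -0.68358436  1.73478121  0.21996653  1.16218475
 -0.37555149]
1 [0.465, 0.32, 0.3] [ 0.07416061  0.45839765 -0.96859948  1.72012819  0.40549234  1.17960389
 -1.00490214]
-1 [0.548, 0.068, 0.132] [ 0.7045686   0.97899272 -1.33086594  1.88399723  1.04300516  1.20305711
  2.13603978]
-1 [0.548, 0.068, 0.32] [ 0.74505277  0.59290351 -1.30
[... 219 characters left out ...]
, 0.65, 0.7]
1 45 [ 0.44  0.71 -0.71  1.74  0.42  1.15  1.13] [0.55, 0.6, 0.65, 0.7]
1 60 [ 0.4   0.85 -0.72  1.56  0.39  1.45  1.15] [0.4, 0.45, 0.5, 0.55, 0.6, 0.65, 0.7]
1 75 [ 0.36  1.   -0.72  1.39  0.36  1.72  1.14] [0.35, 0.4, 0.45, 0.5, 0.55, 0.6, 0.65, 0.7]
1 90 None [0.3, 0.35, 0.4, 0.45, 0.5, 0.55, 0.6, 0.65, 0.7]
-1 30 [ 0.15  0.48 -0.29  1.94  0.19  0.75 -1.82] [0.6, 0.65, 0.7]
-1 45 [ 0.11  0.59 -0.24  1.76  0.12  1.07 -1.75] [0.55, 0.6]
-1 60 [ 0.06  0.72 -0.18  1.59  0.07  1.36 -1.71] [0.4, 0.45, 0.5, 0.55, 0.6, 0.65, 0.7]
-1 75 [ 0.02  0.86 -0.13  1.42  0.02  1.64 -1.68] [0.35, 0.4, 0.45, 0.5, 0.55, 0.6, 0.65, 0.7]
-1 90 None [0.3, 0.35, 0.4, 0.45, 0.5, 0.55, 0.6, 0.65, 0.7]
```

```bash
cat > s1.py <<'E'
from h import *
q=Ro.from_matrix(np.array([[0,1,0],[1,0,0],[0,0,-1.]])).as_quat()
robot.set_gripper(.085)
robot.move_pose([.549,.072,.32],q)
print('stop',robot.line_to([.549,.072,.134],rate=.12,f_stop=12))
robot.set_gripper(.03)
o=sensors.observe(); print(o['t'],o['position'],o['finger_gap'],o['contact_force'])
robot.line_to([.549,.072,.18],rate=.08)
o=sensors.observe(); print(o['t'],o['position'],o['finger_gap'],o['contact_force'])
c=cap('side');save(c,'s1.png')
E
python3 s1.py; python3 -c "
import cv2;i=cv2.imread('pics/s1.png')[150:390,270:590];cv2.imwrite('pics/s1c.png',cv2.resize(i,None,fx=2.4,fy=2.4))"
```

```text
stop False
5.0583 [0.54911975 0.07208844 0.13462241] 0.050823303689635176 [-1.87099715  0.11044156  5.67687576]
5.7833 [0.54882561 0.0718055  0.17995978] 0.05034726841994993 [-0.08791491 -0.74867524 -1.74966573]
```

View pics/s1c.png

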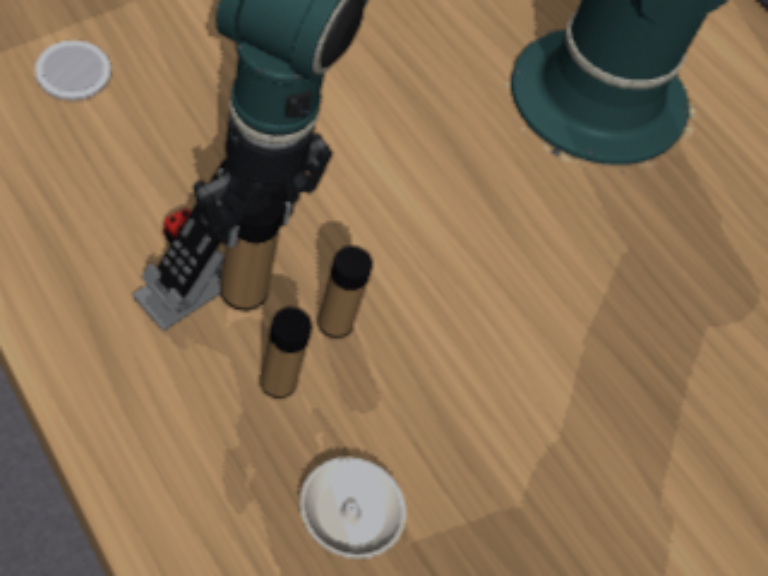

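```bash
cat > s2.py <<'E'
from h import *
import pickle
robot.line_to([.549,.072,.31],rate=.2)
q=sensors.observe()['orientation']
robot.line_to([.466,.32,.31],rate=.2)
robot.line_to([.466,.32,.16],rate=.15)
print('stop',robot.line_to([.466,.32,.1345],rate=.04,f_stop=8))
o=sensors.observe(); print(o['t'],o['position'],o['finger_gap'],o['contact_force'])
robot.set_gripper(.085)
robot.line_to([.466,.32,.33],rate=.2)
c=cap('side');save(c,'s2.png');pickle.dump(c,open('side1.pkl','wb'));P=cloud(c)
t=cap('top');pickle.dump(t,open('top1.pkl','wb'))
for nm,P in(('S',P),('T',cloud(t))):
  m=(P[...,2]>.15)&(P[...,2]<.175)&(P[...,0]>.42)&(P[...,0]<.52)&(P[...,1]>.27)&(P[...,1]<.37)
  print(nm,'tube top',P[m].mean(0),m.sum())
print(sensors.observe()['t'])
E
python3 s2.py; python3 -c "
import cv2;i=cv2.imread('pics/s2.png')[150:470,270:590];cv2.imwrite('pics/s2c.png',cv2.resize(i,None,fx=1.85,fy=1.85))"
```

```text
stop True
9.8583 [0.46561967 0.31968833 0.13464978] 0.050998958053413895 [-0.69260507 -0.2560222   5.15157382]
S tube top [0.4662542  0.32322739 0.15940451] 443
T tube top [0.46473766 0.31700025 0.15836577] 237
11.5333
```

View pics/s2c.png

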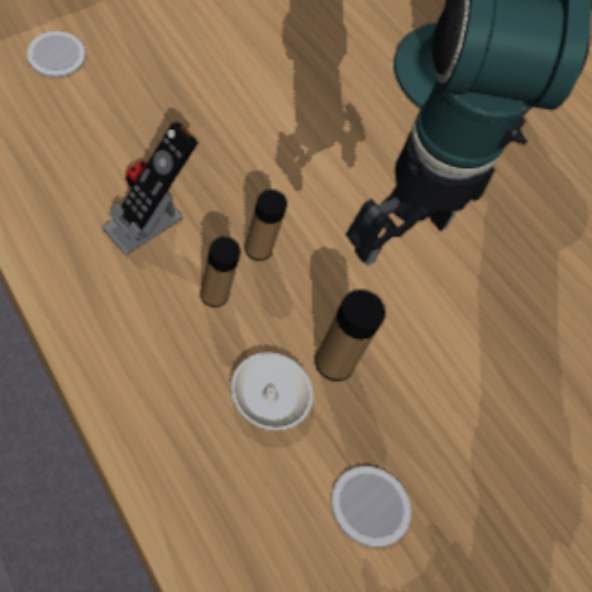

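```bash
cat > m3.py <<'E'
from h import *
import pickle
for nm,dy in (('side1',-.0033),('top1',.003)):
    c=pickle.load(open(nm+'.pkl','rb'));P=cloud(c)
    m=(P[...,2]>.085)&(P[...,2]<.19)&(P[...,0]>.49)&(P[...,0]<.63)&(P[...,1]>-.03)&(P[...,1]<.06)
    q=P[m]; I=c['img'][m]
    for _ in range(4):   # fit key-face plane
        cc=q.mean(0); n=np.linalg.svd(q-cc)[2][2]; n*=np.sign(n[2]); r=(q-cc)@n; q=q[abs(r)<2*r.std()] if _<3 else q
    x=np.array([0,0,1.])-n*n[2]; x/=np.linalg.norm(x); y=np.cross(n,x)
    uv=np.stack([(q-cc)@x,(q-cc)@y],1).astype(np.float32)
    rect=cv2.minAreaRect(uv)
    # width axis from strip midpoints
    bins=[(a,uv[(uv[:,0]>a)&(uv[:,0]<a+.01)][:,1]) for a in np.arange(uv[:,0].min()+.01,uv[:,0].max()-.02,.01)]
    mid=np.array([(a+.005,(b.min()+b.max())/2,b.max()-b.min()) for a,b in bins if len(b)>5])
    k=np.polyfit(mid[:,0],mid[:,1],1); ax=x+k[0]*y; ax/=np.linalg.norm(ax)
    top=uv[:,0].max(); C=cc+y*k[1]
    print(nm,len(q),'n',n.round(3),'tilt',np.degrees(np.arctan2(ax[2],np.hypot(*ax[:2]))).round(1),'n tilt',np.degrees(np.arccos(n[2])).round(1),'yaw n',np.degrees(np.arctan2(n[1],n[0])).round(1),'yaw ax',np.degrees(np.arctan2(-ax[1],-ax[0])).round(1),'w',mid[:,2].mean().round(4))
    F=C+ax*top; print('  front face-top mid',F.round(4),'face mid pt',C.round(4),'centre est',(F-ax*.0825-n*.0085+[0,dy,0]).round(4))
E
python3 m3.py
```

```text
side1 573 n [0.831 0.16  0.533] tilt 57.8 n tilt 57.8 yaw n 10.9 yaw ax 10.1 w 0.0434
  front face-top mid [0.5314 0.0124 0.1737] face mid pt [0.558  0.0172 0.1307] centre est [0.5676 0.0155 0.0993]
top1 208 n [0.827 0.141 0.545] tilt 57.0 n tilt 57.0 yaw n 9.7 yaw ax 11.6 w 0.0403
  front face-top mid [0.5307 0.006  0.1756] face mid pt [0.5565 0.0113 0.1351] centre est [0.5677 0.0169 0.1018]
```

```bash
cat > rem.py <<'E'
from h import *
psi=np.radians(10.3); TH=60; SG=-1
def rframe(tilt,yaw):  # remote axes; front horizontally along -(cos yaw, sin yaw), up by tilt deg
    h=np.array([np.cos(yaw),np.sin(yaw),0]); t=np.radians(tilt); u=np.array([0,0,1.])
    x=-h*np.cos(t)+u*np.sin(t); z=h*np.sin(t)+u*np.cos(t); return np.stack([x,np.cross(z,x),z],1)
def tool(Rr,th=TH):
    t=np.radians(th); z=-Rr[:,0]*np.cos(t)-Rr[:,2]*np.sin(t); y=-SG*Rr[:,1]
    return np.stack([np.cross(y,z),y,z],1)
def q(R): return Ro.from_matrix(R).as_quat()
C0=np.array([.570,.0165,.0923]); GS=.030
def tcp(C,Rr,back=0): 
    R=tool(Rr); return C+Rr[:,0]*GS-R[:,2]*(.003+back)
R0=rframe(60,psi)
Q0=q(tool(R0))
recv=np.array([-.382,-.002,.25])
CF=np.array([.54,.0,.25]); yawF=np.arctan2(CF[1]-recv[1],CF[0]-recv[0]); RF=rframe(0,yawF); QF=q(tool(RF))
E
cat > s3.py <<'E'
from rem import *
for p,qq in((tcp(C0,R0,.17),Q0),(tcp(C0,R0),Q0),(tcp(C0+R0[:,0]*.1,R0),Q0),(tcp(CF,RF),QF)): 
    a=kinematics.inverse_kinematics(p,qq); print(p.round(3),None if a is None else a.round(2))
robot.line_to([.50,.2,.40],rate=.25)
robot.move_pose(tcp(C0,R0,.17),Q0)
robot.line_to(tcp(C0,R0,.075),rate=.12,f_stop=8)
c=cap('wrist');save(c,'w1.png');o=sensors.observe();print(o['t'],o['joint_pos'].round(2))
c=cap('side');save(c,'s3.png')
E
python3 s3.py;python3 -c "
import cv2,numpy as np;a=cv2.imread('pics/s3.png')[170:330,280:440];b=cv2.imread('pics/w1.png')
cv2.imwrite('pics/s3c.png',np.hstack([cv2.resize(a,(360,360)),cv2.resize(b,(440,330))[:, :] if 0 else cv2.resize(b,(440,360))]))"
```

```text
[0.64  0.029 0.268] [ 0.05  0.75 -0.29  1.21  0.18  1.73 -1.63]
[0.557 0.014 0.121] [ 0.09  0.76 -0.29  1.55  0.2   1.38 -1.66]
[0.508 0.005 0.207] [ 0.13  0.59 -0.32  1.65  0.17  1.46 -1.64]
[ 0.509 -0.     0.253] [ 0.56  0.08 -0.66  2.26  0.29  0.31 -1.91]
14.2583 [ 0.11  0.75 -0.36  1.41  0.22  1.54 -1.68]
```

View pics/s3c.png

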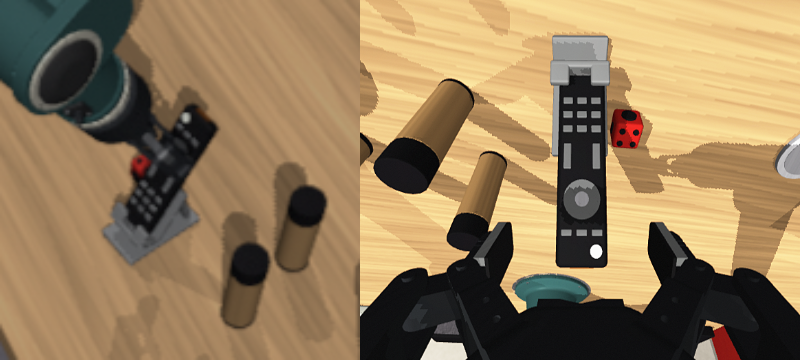

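```bash
cat > s4.py <<'E'
from rem import *
print('stop',robot.line_to(tcp(C0,R0),rate=.08,f_stop=10)); 
o=sensors.observe(); print(o['t'],o['position'],tcp(C0,R0))
c=cap('wrist');save(c,'w2.png')
robot.set_gripper(.03)
o=sensors.observe(); print(o['t'],o['finger_gap'],o['contact_force'])
p=tcp(C0,R0); p2=o['position']+R0[:,0]*.11
robot.line_to(p2,rate=.08)
o=sensors.observe(); print(o['t'],o['position'],o['finger_gap'],o['contact_force'])
c=cap('wrist');save(c,'w3.png')
E
python3 s4.py; python3 -c "
import cv2,numpy as np
cv2.imwrite('pics/w23.png',np.hstack([cv2.resize(cv2.imread('pics/w%d.png'%i),(400,300)) for i in (2,3)]))"
```

```text
stop False
15.3917 [0.5572564  0.01422467 0.1212954 ] [0.55671755 0.01408617 0.12087884]
15.9 0.043302160841533245 [ 0.7394115  -0.62011528  1.85336121]
17.425 [0.50276072 0.0042734  0.21602051] 0.04307048580426034 [-1.20178953  0.32840353 -1.18639068]
```

View pics/w23.png

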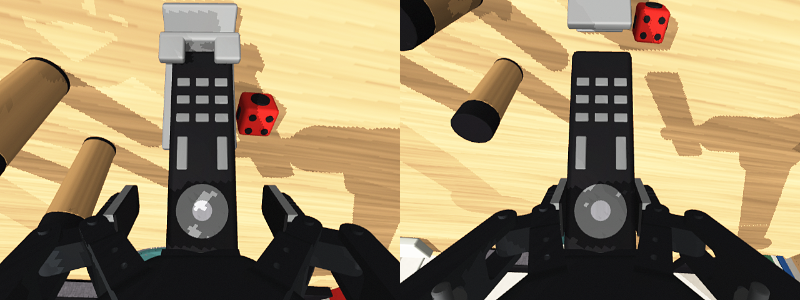

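```bash
sed -i 's/CF=np.array(\[.54,.0,.25\])/CF=np.array([.59,.0,.25])/' rem.py
cat > s5.py <<'E'
from rem import *
import pickle
p=sensors.observe()['position']
robot.line_to(p+[.03,0,.05],rate=.12)
robot.line_to(tcp(CF,RF),QF,rate=.05)
robot.wait(.5)
o=sensors.observe(); print(o['t'],o['position'],tcp(CF,RF),o['joint_pos'].round(2),o['finger_gap'],o['contact_force'],abs(o['dq']).max())
print('ang err',np.degrees((Ro.from_quat(o['orientation']).inv()*Ro.from_quat(QF)).magnitude()))
for n in('side','top','wrist'):
    c=cap(n);save(c,n+'5.png');pickle.dump(c,open(n+'5.pkl','wb'))
    P=cloud(c); m=(P[...,2]>.235)&(P[...,2]<.285)&(P[...,0]>.61)&(P[...,0]<.72)&(P[...,1]>-.05)&(P[...,1]<.05)
    q=P[m]
    if len(q)>20:
        cc=np.median(q,0); q=q[abs(q[:,2]-cc[2])<.006]; cc=q.mean(0); v=np.linalg.svd(q-cc)[2]; nn=v[2]*np.sign(v[2][2]); print(n,len(q),cc.round(4),'normal',nn.round(3),'axis',v[0].round(3),'xmax',q[:,0].max().round(3))
E
python3 s5.py;python3 -c "
import cv2,numpy as np
a=cv2.imread('pics/side5.png')[150:450,260:560];b=cv2.imread('pics/wrist5.png')
cv2.imwrite('pics/s5c.png',np.hstack([cv2.resize(a,(400,400)),cv2.resize(b,(400,400))]))"
```

```text
19.95 [ 5.58527880e-01 -8.23070464e-05  2.52568395e-01] [ 5.58500067e-01 -6.48146776e-05  2.52598076e-01] [ 0.26  0.15 -0.37  2.17  0.3   0.33 -1.91] 0.04343137291422496 [-0.9483569   0.06851189 -0.80801382] 0.001711426041417732
ang err 0.00734648329308835
side 428 [0.6395 0.0046 0.2608] normal [-0.006  0.029  1.   ] axis [ 1.    -0.013  0.007] xmax 0.668
top 277 [ 0.6385 -0.0013  0.2602] normal [-0.02   0.018  1.   ] axis [-0.999 -0.028 -0.02 ] xmax 0.665
wrist 11575 [ 0.6366 -0.0011  0.2615] normal [-0.016 -0.005  1.   ] axis [-1.     0.02  -0.016] xmax 0.667
```

View pics/s5c.png

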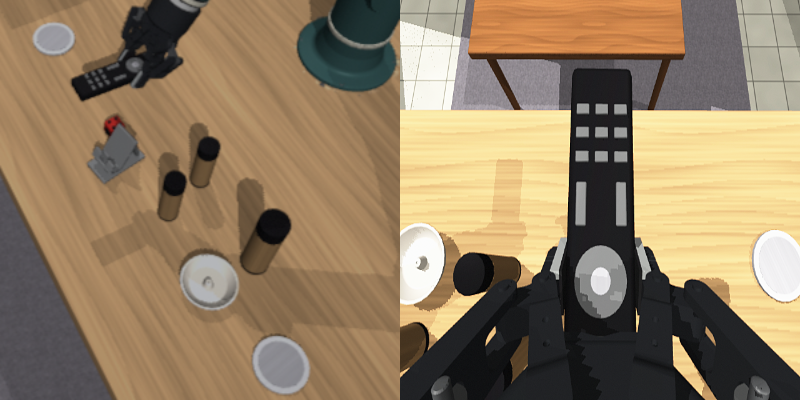

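Run:
```python
from h import *
import pickle
for k in('side0','side5'):
    P=cloud(pickle.load(open(k+'.pkl','rb')))
    for n,b,h in(('dish',(.49,.63,.26,.39),.03),('ca',(.5,.63,-.38,-.25),.02),('cb',(.47,.6,.43,.56),.02)):
        m=(P[...,2]>.004)&(P[...,2]<h)&(P[...,0]>b[0])&(P[...,0]<b[1])&(P[...,1]>b[2])&(P[...,1]<b[3]); print(k,n,P[m].mean(0).round(4))
    c=P[...,0]; m=(P[...,2]>.004)&(P[...,2]<.045)&(P[...,0]>.53)&(P[...,0]<.585)&(P[...,1]>-.07)&(P[...,1]<-.02); print(k,'fidget',P[m].mean(0).round(4))
o=sensors.observe();print(o['t'],o['finger_gap'],o['position']); workorder.finish_job(); print(sensors.observe()['t'])
```

```text
side0 dish [0.5618 0.3227 0.0122]
side0 ca [ 0.5646 -0.316   0.0066]
side0 cb [0.5324 0.4953 0.0069]
side0 fidget [ 0.5682 -0.0426  0.0287]
side5 dish [0.5618 0.3221 0.0121]
side5 ca [ 0.5652 -0.3161  0.0067]
side5 cb [0.5319 0.4953 0.007 ]
side5 fidget [ 0.5656 -0.0401  0.0285]
20.1 0.043038774749553206 [ 5.58475946e-01 -5.70857454e-05  2.52559094e-01]
the job is handed in; nothing more can be done
the job is handed in; nothing more can be done
```

The job is handed in, at 20.1 s of the 48 s allowed. The arm is still holding the remote level, keys up, front end towards the television.

- **Tube:** I lifted the largest tube straight up from beside the stand and stood it upright beside the dish, about 2 cm from its rim.
- **Remote:** I gripped it across its width, drew it out along its own axis, then levelled it with its middle 25 cm above the shelf. The last camera checks show it level to about 1° and pointing at the receiver to about 1°. It was steady in the grip, with the fingers reading 43 mm on its 44 mm width.
- **Receiver position:** I worked it out from the measured shelf edge and the distance given. I did not see the receiver itself.
- **Other things:** The dish and coasters measured within 1 mm of where they started. The fidget cube reads about 3.5 mm different, probably because the remote and tube hid part of it in the first picture; nothing touched it in any picture I viewed.
- **Disagreements:** The side and top cameras differed by about 6 mm in y, so I averaged them and checked this against where the tube was set down. The remote's measured height came out 7–9 mm above what its given size implies, so I used the given size; the grasp was clean.

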